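Hang the blue scraper on the drying rail

TASK

Pull the blue-handled scraper up out of the steel holder and hang it by its side hook over the bar of the drying rail, between the two posts, so that it hangs free and has stopped swinging. Leave the yellow-handled scraper standing in its bay.

Things in the scene. Friction and masses are not known exactly. Their poses are not given: they have to be found in the camera images.
- blue_scraper: Scraper with a blue handle, 175 mm long, about 0.12 kg, loose and upright in a bay of the holder; may lean about 5 deg. Origin: centre of the blade's lower end; +z to the handle top, +x the side its hook points to. Steel blade 8 (x) by 38 (y) mm, z 0 to 56 mm; collar 10 by 26 mm up to z 68; grip above the hook 20 (x) by 16 (y) mm, z 109 to 175 mm. The blade holds most of the weight.
- yellow_scraper: The same scraper with a yellow handle, standing in the other bay; same origin and axes. It stays there.
- holder: Fixed steel holder: upright box 20 (x) by 140 (y) by 52 (z) mm on a 44 by 160 mm foot plate. Origin: centre of its underside, z up. Two bays open at the top, centred at y = +45 and -45 mm, each 12 (x) by 44 (y) mm inside, floor 6 mm above the table. Either scraper may be in either bay; their hooks point to +x of the holder.
- blue_scraper_crook (a point): Point inside the blue scraper's hook, at x = 18, y = 0, z = 93 mm in its frame: where the bar lies as the hook is lowered on it. Hung, it swings for 1 to 2 s. The hook, an 8 mm round bar, rises behind at x = -14, arches over (underside z 106 at x 6, 93 at x 30) and turns down at x = 36 to its tip at z = 66 mm. Open below: 27 mm clear between collar (x 5) and leg (x 32).
- rail: Drying rail of steel, with bar, posts and feet; origin on the table under the middle of its bar.
- rail_mid (a point): Middle of the axis of the drying rail's bar, 155 mm above the table. The bar is round, 12 mm thick, runs along this point's y axis, and is carried by two 16 mm thick posts, 130 mm to either side; z up. The rail is fixed.
There are look-alikes about, which are no part of the job. Of the things like the blue_scraper, leave any that is red; of the rest the smaller one is meant.

How it is judged (in metres and radians):
On the way:
1. the blue scraper has been pulled clear above the holder (z of blue_scraper in the frame of holder above 0.055 m and angle between blue_scraper's own z axis and vertical below 0.6 rad), for 0.1 s.
At the end, for the whole second after the job is handed in: The blue scraper hangs by its hook on the rail's bar: hook middle within 25 mm across, 20 mm in height of the bar and 120 mm of its middle; tilt under 0.7 rad, lower end over 30 mm up, released and no longer swinging (under 0.1 m/s); the yellow one stands fully down in its bay (x of blue_scraper_crook in the frame of rail_mid between -0.025 and 0.025 m and y of blue_scraper_crook in the frame of rail_mid between -0.12 and 0.12 m and z of blue_scraper_crook in the frame of rail_mid between -0.02 and 0.02 m and angle between blue_scraper's own z axis and vertical below 0.7 rad and height (world z) of blue_scraper above 0.03 m and contact force between blue_scraper and rail above 0.2 N and linear speed of blue_scraper below 0.1 m/s and z of yellow_scraper in the frame of holder below 0.02 m and angle between yellow_scraper's own z axis and vertical below 0.2 rad); the robot touches nothing.
It also fails if it takes over 48 s, if anything falls off the work surface, if the arm or the gripper's body presses on something with over 40 N, if the wrist force passes 120 N, or if a joint passes its speed limit or range.

ROBOT

A 6-joint arm with a two-finger parallel gripper is mounted at the origin on a cart in front of the work surface, level with it; the furniture and walls round the work are solid. World frame = base frame: x ahead of the robot, y to its left, z up, the work surface at z = 0. Lengths are in mm, angles in rad, forces in N, time in s.
With the tool pointing down it reaches from about 350 to 775 mm from the base axis. Payload 7.3 kg.
Tool frame: the origin (TCP) lies midway between the tips of the shut fingers; the grasp point (between the pads) lies 19 mm behind it; z points along the fingers, y is the line along which they close (so a half turn about z gives the same grasp; the last joint's range is limited). The gripper opens to 92 mm and grips with 3 to 60 N. Pads are 19 mm wide; open, the fingers measure 130 mm over their backs; the gripper's body (75 mm by 190 mm) begins 47 mm behind the grasp point.
Start: joints at [-1.372, 0.342, 1.524, -0, 1.275, -0.146], TCP at [177.477, -494.112, 226.741] pointing down, gripper open.
Joint ranges: [-2.53, 2.53], [-0.77, 2.02], [0.04, 2.7], [-1, 4.14], [0.28, 2.66], [-3.11, 3.11]. Speed limits (rad/s): [2.57, 2.57, 3.14, 3.14, 3.14, 3.14].

INTERFACE

Orientations are given as [roll, pitch, yaw] about the fixed x, y, z axes, in that order (R = Rz(yaw) Ry(pitch) Rx(roll)).
In Python, from plant import bot gives the robot as it stands. The module is installed in compiled form; this text tells all that it offers.
- The arm moves only by the shell command python3 -m crank 'ROWS' [OPENING]. ROWS is JSON, a list of rows, each a list of 6 numbers: the shift along the tool's x, y, z in m, then the turn, a rotation vector about the tool's x, y, z in rad. In form: [[dx, dy, dz, wx, wy, wz], ...]. A call has 1 to 5 rows; each row shifts and turns the commanded pose from where the row before left it, along the tool's axes as they then stand; what a row does not reach is not made up. A row lasts 1/8 s, in which the tool goes at most 62.5 mm and 10.7 degrees, less where a joint would pass 70% of its speed; a pose out of reach is approached as far as the arm can. A call is refused whole if a number of a shift passes 0.0625 or a number of a turn 0.188, either way. A call with a gripper value outside its range is refused whole. OPENING is the opening in per cent of the stroke, from 0 (shut) to 100 (fully open), set as the call begins (- or left out, the last holds). The fingers move at their own pace and stop on an object; the grip force is fixed at half the most. Time passes only in rows, so rows that do not move let the fingers close. It gives the time, the measured TCP pose, the force, the opening and the grip force at its end, in the units of the state.
- bot.get_obs(): the state, without advancing time (a new reading comes with each control period).
- bot.capture(name): name is "side" or "top"; returns a dict with "color" (400x640x3 uint8, blue, green, red), "fov_y" (degrees; the focal length in pixels is half the picture's height over the tangent of half this angle, whatever the lens; pixels are square), "cx", "cy" (the principal point, pixels), "extrinsics" (4x4, takes a point from world to camera coordinates). Camera axes: x right, y up, looking along -z (the intrinsics and any distortion apply to the point x, -y, -z); pixel columns grow to the right and rows downward; lengths in mm; the calibration is good to about 2 mm. A picture is of the moment at which its call begins. There is no depth.
- bot.close_job(): hands the job in; it is judged then, once.
The state is a dict: "time": time; "joint_positions": joint angles; "dq": joint speeds; "tau": joint torques, N m; "tool_pos": TCP position; "tcp_rot": TCP orientation; "contact_force": force on the tool from outside, world axes, zero at the start; "moment": the same for the moment, N m; "grip_width": finger opening in mm; "finger_force": force on a finger pad.
Only numpy, scipy, OpenCV 4.12 (cv2) and the standard library are available. Lean on these libraries where they do the work, as an engineer would, in place of code of your own. Each camera call takes 0.05 s, during which the arm holds its last target. There are 200 camera calls.

## Working session

There is one attempt and no reset: what is moved stays moved. The work goes in short steps, Python scripts to look and compute and a shell command to move; the robot and the scene stay as the last step left them, time stands still between calls to the robot, and variables do not carry over. Pictures are saved under pics/ and viewed, at most 10 in all, crops included, and the job is handed in when it is done.

```bash
mkdir -p pics; cat > h.py <<'E'
import numpy as np, cv2
from plant import bot
def cap(n,f=None):
    c=bot.capture(n)
    if f: cv2.imwrite('pics/'+f,c['color'])
    return c
def K(c):
    f=200/np.tan(np.radians(c['fov_y'])/2); return f,c['cx'],c['cy']
def proj(c,P):
    f,cx,cy=K(c);E=np.array(c['extrinsics']);P=np.atleast_2d(P).astype(float)
    q=P@E[:3,:3].T+E[:3,3]; return np.c_[cx+f*q[:,0]/-q[:,2], cy-f*q[:,1]/-q[:,2]]
def ray(c,u,v):
    f,cx,cy=K(c);E=np.array(c['extrinsics']);R=E[:3,:3]
    return -R.T@E[:3,3], R.T@np.array([(u-cx)/f,-(v-cy)/f,-1])
def atz(c,u,v,z):
    o,d=ray(c,u,v); return o+d*(z-o[2])/d[2]
E
python3 - <<'E'
from h import *
for n in('side','top'):
    c=cap(n,n+'0.png'); print(n,[ (k,v) for k,v in c.items() if k!='color']); print(ray(c,320,200))
print(bot.get_obs())
E
```

```text
side [('fov_y', 57.290372534526426), ('cx', 322.86299837458904), ('cy', 202.63390782274737), ('extrinsics', array([[ 9.77773512e-01, -2.08603634e-01,  2.10590339e-02,
        -5.18015392e+02],
       [ 6.38420698e-02,  3.91895830e-01,  9.17791833e-01,
        -1.20603905e+02],
       [-1.99707659e-01, -8.96048092e-01,  3.96503049e-01,
        -8.15848250e+02],
       [ 0.00000000e+00,  0.00000000e+00,  0.00000000e+00,
         1.00000000e+00]]))]
(array([ 351.27018773, -791.83499351,  445.08450142]), array([ 0.19252128,  0.90049845, -0.39006536]))
top [('fov_y', 55.20996859858308), ('cx', 322.92212815998624), ('cy', 196.0246523984478), ('extrinsics', array([[-7.60655445e-03, -9.99929634e-01,  9.10311532e-03,
        -1.64246144e+01],
       [ 9.86163375e-01, -5.99363259e-03,  1.65667962e-01,
        -5.42121709e+02],
       [-1.65601744e-01,  1.02373213e-02,  9.86139574e-01,
        -8.83476029e+02],
       [ 0.00000000e+00,  0.00000000e+00,  0.00000000e+00,
         1.00000000e+00]]))]
(array([388.19046796, -10.62830908, 961.192389  ]), array([ 0.15541016, -0.00253569, -0.98793099]))
{'time': 0.1, 'joint_positions': array([-1.37200977e+00,  3.42647961e-01,  1.52489049e+00, -2.23850148e-05,
        1.27541695e+00, -1.45995849e-01]), 'dq': array([-0.00120151, -0.00226468, -0.00470424, -0.00041823,  0.00097911,
       -0.0002282 ]), 'tau': array([ 1.65080852e-03, -4.32002807e+01, -2.44695336e+01,  7.18797161e-02,
        5.26485499e-02, -5.64901188e-05]), 'tool_pos': array([ 177.39135278, -493.74528303,  226.12792605]), 'tcp_rot': array([-3.14024129e+00, -1.77070846e-04,  3.44788818e-01]), 'contact_force': array([-0.70501581, -0.06969561,  0.14369686]), 'moment': array([-0.00124146,  0.01947819, -0.0027778 ]), 'finger_force': 0.0, 'grip_width': 91.82070744597196}
```

View pics/side0.png

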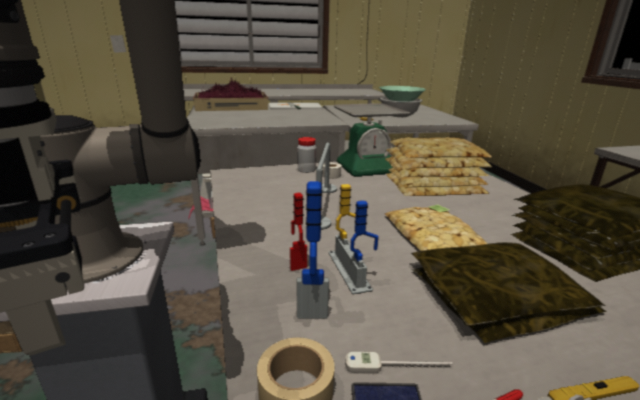

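View pics/top0.png

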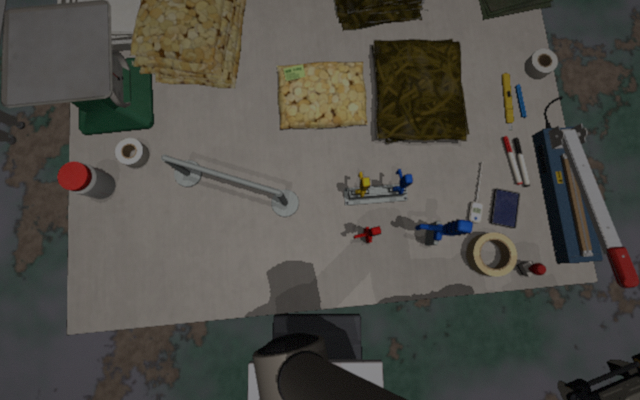

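Candidates: the large blue scraper at side (314,235) / top (445,230), the red one at side (298,230) / top (368,234), and the small blue one in the holder beside the yellow at side (362,230) / top (402,182). The small blue one is meant. The rail is at top (165,160)-(290,200).

```bash
python3 - <<'E'
import cv2,numpy as np
s=cv2.imread('pics/side0.png');t=cv2.imread('pics/top0.png')
a=cv2.resize(s[130:300,280:400],None,fx=3.5,fy=3.5,interpolation=cv2.INTER_CUBIC)
b=cv2.resize(t[155:215,330:425],None,fx=4,fy=4,interpolation=cv2.INTER_CUBIC)
d=cv2.resize(t[140:220,150:305],None,fx=2.4,fy=2.4,interpolation=cv2.INTER_CUBIC)
o=np.zeros((600,800,3),np.uint8);o[:a.shape[0],:a.shape[1]]=a;o[:b.shape[0],420:420+b.shape[1]]=b;o[260:260+d.shape[0],420:420+d.shape[1]]=d
cv2.imwrite('pics/c0.png',cv2.convertScaleAbs(o,alpha=1.6))
E
```

```text
(no output)
```

View pics/c0.png

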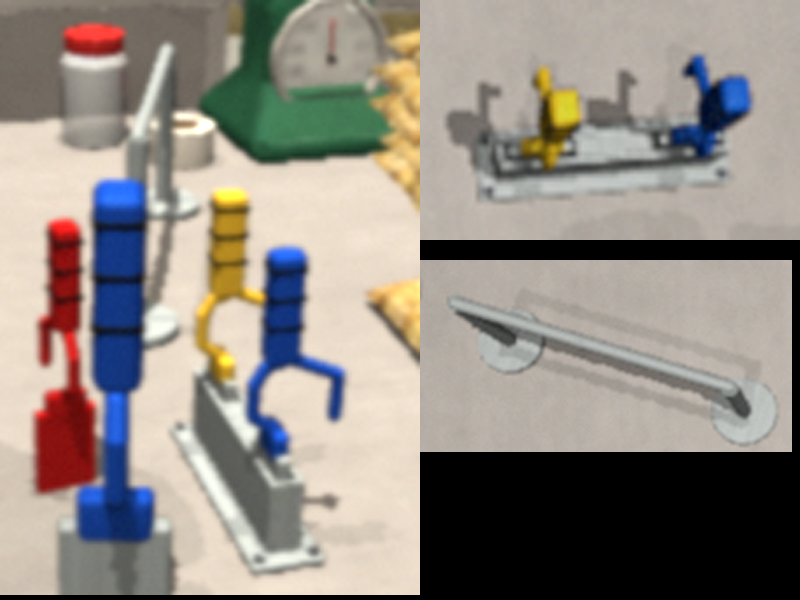

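```bash
python3 - <<'E'
from h import *
t=cap('top');s=cap('side')
P=lambda c,u,v,z:atz(c,u,v,z).round(1)
a,b=P(t,163.8,157.5,155),P(t,281.3,192.9,155);print('rail',a,b,np.linalg.norm(a-b),(a+b)/2,'bar yaw',np.degrees(np.arctan2(*(a-b)[[1,0]])))
print('proj to side',proj(s,[a,b]))
for q in((345,203.8),(407,200)):print('foot near',P(t,*q,3))
for q in((280+257/3.5,130+565/3.5),(280+323/3.5,130+553/3.5),(280+178/3.5,130+428/3.5)):print('foot side',P(s,*q,3))
for q in((280+272/3.5,130+485/3.5),(280+300/3.5,130+480/3.5),(280+197/3.5,130+375/3.5)):print('box top side',P(s,*q,52))
def tri(A,B):
    o,d=ray(t,*A);p,e=ray(s,*B);d/=np.linalg.norm(d);e/=np.linalg.norm(e)
    k=np.linalg.lstsq(np.c_[d,-e],p-o,rcond=None)[0];return ((o+k[0]*d+p+k[1]*e)/2).round(1),np.linalg.norm(o+k[0]*d-p-k[1]*e).round(1)
print('blue top',tri((330+315/4,155+92/4),(280+286/3.5,130+253/3.5)))
print('blue hook corner',tri((330+274/4,155+63/4),(280+338/3.5,130+375/3.5)))
print('yel top',tri((330+146/4,155+103/4),(280+230/3.5,130+194/3.5)))
for n,c in(('t',t),('s',s)):
    h=cv2.cvtColor(c['color'],cv2.COLOR_BGR2HSV);m=cv2.inRange(h,(105,150,40),(125,255,255))
    N,L,st,ce=cv2.connectedComponentsWithStats(m)
    print(n,[(st[i].tolist(),ce[i].round(1).tolist()) for i in range(1,N) if st[i,4]>60])
E
```

```text
rail [610.3 325.  155. ] [530.9  69.9 155. ] 267.1710500784095 [570.6  197.45 155.  ] bar yaw 72.7112208308958
proj to side [[327.31245395 143.68016593]
 [318.80408159 169.73430541]]
foot near [528.8 -76.4   3. ]
foot near [ 537.6 -234.2    3. ]
foot side [ 541.7 -230.7    3. ]
foot side [ 581.8 -226.9    3. ]
foot side [531.7 -79.8   3. ]
box top side [ 548.8 -226.1   52. ]
box top side [ 565.5 -224.2   52. ]
box top side [538.4 -97.8  52. ]
blue top (array([ 557. , -199. ,  178.3]), np.float64(0.2))
blue hook corner (array([ 592.6, -195.4,   99.4]), np.float64(2.8))
yel top (array([ 551.1, -110. ,  178.8]), np.float64(0.6))
t [([457, 220, 15, 13, 173], [464.0, 226.1]), ([419, 224, 26, 16, 190], [433.8, 229.6])]
s [([307, 182, 14, 12, 159], [313.7, 187.5]), ([307, 196, 14, 14, 167], [313.8, 202.0]), ([351, 201, 27, 59, 430], [361.0, 226.4]), ([307, 211, 14, 13, 160], [313.3, 217.0]), ([303, 225, 20, 59, 642], [312.6, 257.6])]
```

```bash
cat >> h.py <<'E'
from scipy.spatial.transform import Rotation as Ro
def go(p,yaw):
    o=bot.get_obs();R=Ro.from_euler('xyz',o['tcp_rot']);T=Ro.from_euler('xyz',[np.pi,0,yaw])
    print('shift m (cur axes)',(R.inv().apply(np.array(p)-o['tool_pos'])/1000).round(4),'(target axes)',(T.inv().apply(np.array(p)-o['tool_pos'])/1000).round(4),'turn',(R.inv()*T).as_rotvec().round(3))
E
python3 - <<'E'
from h import *
t=cap('top');s=cap('side')
A,B=(466,222),(314,183)
o,d=ray(t,*A);p,e=ray(s,*B)
k=np.linalg.lstsq(np.c_[d,-e],p-o,rcond=None)[0];print('bigblue top',o+k[0]*d,p+k[1]*e)
go([557,-199,330],.061)
E
python3 -m crank '[[0,0,-0.05,0,0,0],[0,0,-0.052,0,0,0]]' 54
```

```text
bigblue top [ 456.33495042 -283.73623919  254.03015059] [ 450.31862535 -282.90507572  253.12940016]
shift m (cur axes) [ 0.4569 -0.1494 -0.1034] (target axes) [ 0.3968 -0.2713 -0.1035] turn [-0.    -0.     0.284]
time: 0.55
tool_pos: [177.4, -493.7, 329.5]
tcp_rot: [-3.14, -0.0, 0.345]
contact_force: [-0.3, -0.8, -0.1]
grip_width: 76.2
finger_force: 0.0
```

```bash
python3 -m crank '[[0.0457,-0.015,0,0,0,0],[0.0457,-0.015,0,0,0,0],[0.0457,-0.015,0,0,0,0],[0.0457,-0.015,0,0,0,0],[0.0457,-0.015,0,0,0,0]]' >/dev/null; python3 -m crank '[[0.0457,-0.015,0,0,0,0],[0.0457,-0.015,0,0,0,0],[0.0457,-0.015,0,0,0,0],[0.0457,-0.015,0,0,0,0],[0.0457,-0.015,0,0,0,0]]' >/dev/null;  python3 -m crank '[[0,0,0,0,0,0.142],[0,0,0,0,0,0.142],[0,0,0.05,0,0,0],[0,0,0.05,0,0,0],[0,0,0,0,0,0]]'
python3 - <<'E'
from h import *
t=cap('top','top1.png');s=cap('side','side1.png')
a=cv2.resize(s['color'][130:300,280:420],None,fx=3,fy=3,interpolation=cv2.INTER_CUBIC)
b=cv2.resize(t['color'][130:250,340:460],None,fx=3,fy=3,interpolation=cv2.INTER_CUBIC)
o=np.zeros((510,800,3),np.uint8);o[:a.shape[0],:a.shape[1]]=a;o[:b.shape[0],430:430+b.shape[1]]=b
cv2.imwrite('pics/c1.png',cv2.convertScaleAbs(o,alpha=1.6))
go([557,-199,133],.061)
q=bot.get_obs()['tool_pos'];print('tcp px',proj(s,q),proj(t,q))
E
```

```text
time: 2.42
tool_pos: [554.8, -197.5, 225.1]
tcp_rot: [-3.137, 0.008, 0.061]
contact_force: [-0.3, -1.0, -0.2]
grip_width: 49.3
finger_force: 0.0
shift m (cur axes) [-0.0007  0.0001  0.0973] (target axes) [-0.0006  0.0001  0.0973] turn [ 0.001 -0.001 -0.   ]
tcp px [[363.75620276 175.68824795]] [[414.74479355 172.05592786]]
```

View pics/c1.png

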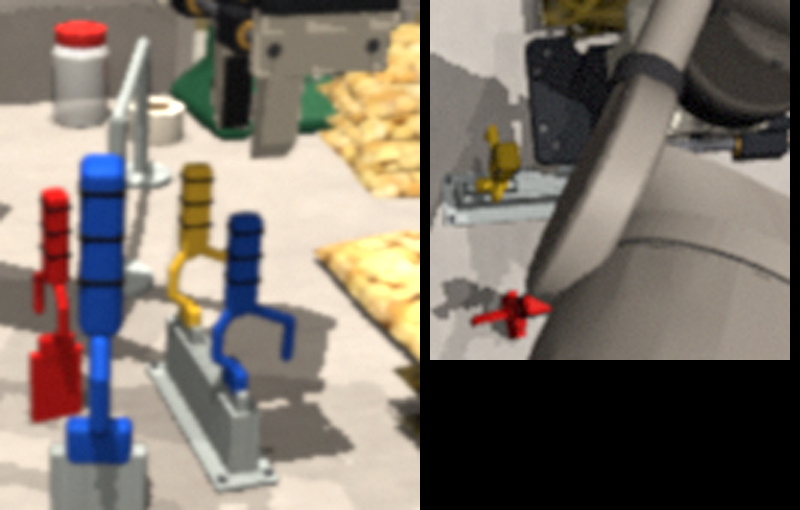

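The gripper is above the blue handle: side-view fingertips at about (357,167) and (371,177), handle top at (362,202). I'll go down, close and check.

```bash
python3 -m crank '[[-0.0005,0,0.03,0,0,0],[0,0,0.03,0,0,0],[0,0,0.02,0,0,0],[0,0,0.017,0,0,0],[0,0,0,0,0,0]]'; python3 -m crank '[[0,0,0,0,0,0],[0,0,0,0,0,0],[0,0,0,0,0,0],[0,0,0,0,0,0],[0,0,0,0,0,0]]' 0
python3 - <<'E'
from h import *
s=cap('side','side2.png')
cv2.imwrite('pics/c2.png',cv2.convertScaleAbs(cv2.resize(s['color'][130:300,280:420],None,fx=3.5,fy=3.5,interpolation=cv2.INTER_CUBIC),alpha=1.6))
E
```

```text
time: 3.15
tool_pos: [557.3, -199.0, 133.2]
tcp_rot: [3.141, -0.002, 0.061]
contact_force: [0.1, -0.1, -0.6]
grip_width: 49.5
finger_force: 0.0
time: 3.78
tool_pos: [556.6, -198.5, 132.1]
tcp_rot: [3.141, -0.001, 0.061]
contact_force: [-0.1, 0.5, 2.5]
grip_width: 15.9
finger_force: 30.0
```

View pics/c2.png

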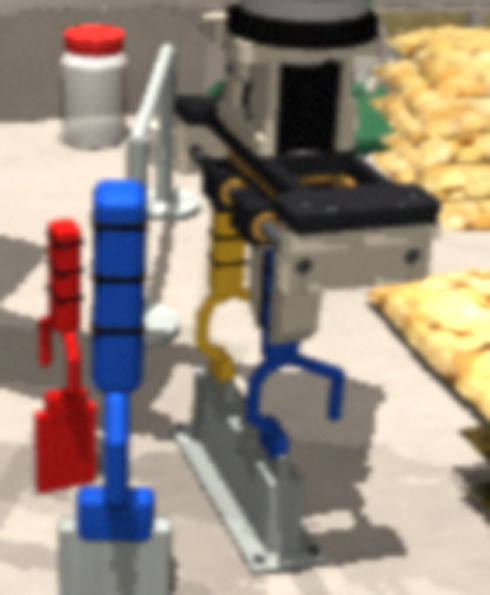

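Gripped: 15.9 mm wide, fingers on the blue handle at about (365,215) in the full side picture. Lifting.

```bash
python3 -m crank '[[0,0,-0.015,0,0,0],[0,0,-0.025,0,0,0],[0,0,-0.025,0,0,0],[0,0,-0.025,0,0,0],[0,0,-0.025,0,0,0]]'; python3 -m crank '[[0,0,-0.03,0,0,0],[0,0,-0.03,0,0,0],[0,0,-0.005,0,0,0],[0,0,0,0,0,0],[0,0,0,0,0,0]]'
python3 - <<'E'
from h import *
t=cap('top','top3.png');s=cap('side','side3.png')
cv2.imwrite('pics/c3.png',cv2.convertScaleAbs(cv2.resize(s['color'][50:270,280:420],None,fx=2.7,fy=2.7,interpolation=cv2.INTER_CUBIC),alpha=1.6))
b=np.array([570.6,197.5]);x=np.array([np.cos(-.302),np.sin(-.302)])
for d in(90,20,18): print(d,b-d*x); go([*(b-d*x),312],-.302)
q=bot.get_obs()['tool_pos']; o=q-[0,0,126]
xh=np.array([.998,.061,0])
for n,P in(('bottom',o),('collar',o+[0,0,68]),('hooktip',o+36*xh+[0,0,66]),('hookcorner',o+36*xh+[0,0,93])): print(n,(proj(s,P)[0]-[280,50])*2.7)
E
```

```text
time: 4.45
tool_pos: [556.2, -198.5, 248.2]
tcp_rot: [3.141, -0.0, 0.061]
contact_force: [0.1, -0.6, -1.7]
grip_width: 16.0
finger_force: 29.9
time: 5.08
tool_pos: [555.9, -198.3, 310.2]
tcp_rot: [-3.14, 0.002, 0.061]
contact_force: [-0.6, -0.2, -1.5]
grip_width: 16.1
finger_force: 29.9
90 [484.67308154 224.26872586]
shift m (cur axes) [-0.0456 -0.4262 -0.001 ] (target axes) [-0.1938 -0.3823 -0.0016] turn [-0.001  0.002  0.363]
20 [551.50512923 203.44860575]
shift m (cur axes) [ 0.0199 -0.4013 -0.0012] (target axes) [-0.1238 -0.3823 -0.0016] turn [-0.001  0.002  0.363]
18 [553.41461631 202.85374517]
shift m (cur axes) [ 0.0218 -0.4006 -0.0012] (target axes) [-0.1218 -0.3823 -0.0016] turn [-0.001  0.002  0.363]
bottom [219.4171615  402.68797129]
collar [225.90520384 307.24448036]
hooktip [276.19031929 306.84733137]
hookcorner [279.70700489 267.32304369]
```

View pics/c3.png

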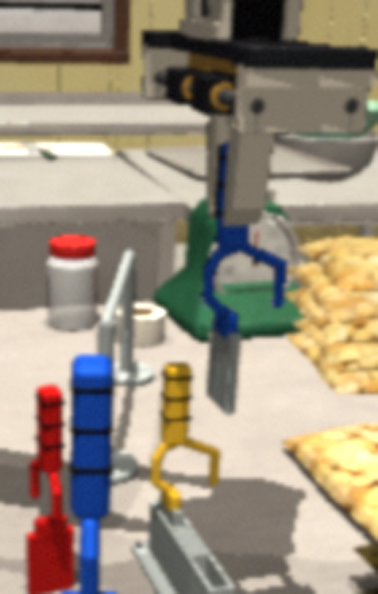

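The blue scraper is out of the holder: blade end at side (363,201), hook tip at (384,162), both within about 2 px of the prediction. Yellow still stands in its bay. Moving to the rail.

```bash
python3 -m crank '[[-0.0045,-0.0426,0,0,0,0],[-0.0045,-0.0426,0,0,0,0],[-0.0045,-0.0426,0,0,0,0],[-0.0045,-0.0426,0,0,0,0],[-0.0045,-0.0426,0,0,0,0]]' >/dev/null; python3 -m crank '[[-0.0045,-0.0426,0,0,0,0],[-0.0045,-0.0426,0,0,0,0],[-0.0045,-0.0426,0,0,0,0],[-0.0045,-0.0426,0,0,0,0],[-0.0045,-0.0426,0,0,0,0]]' >/dev/null; python3 -m crank '[[0,0,0,0,0,0.18],[0,0,0,0,0,0.183],[0,0,0.04,0,0,0],[0,0,0.02,0,0,0],[0,0,0,0,0,0]]'
python3 - <<'E'
from h import *
t=cap('top','top4.png');s=cap('side','side4.png')
a=cv2.resize(s['color'][60:250,230:430],None,fx=2.5,fy=2.5,interpolation=cv2.INTER_CUBIC)
b=cv2.resize(t['color'][120:270,140:300],None,fx=1.87,fy=1.87,interpolation=cv2.INTER_CUBIC)
o=np.zeros((475,800,3),np.uint8);o[:a.shape[0],:a.shape[1]]=a;o[:b.shape[0],500:500+b.shape[1]]=b
cv2.imwrite('pics/c4.png',cv2.convertScaleAbs(o,alpha=1.6))
go([551.5,203.4,250],-.302)
q=bot.get_obs()['tool_pos']; o=q-[0,0,126]
x=np.array([.955,-.297,0])
for n,P in(('bottom',o),('hooktip',o+36*x+[0,0,66]),('hookcorner',o+36*x+[0,0,93]),('railA',[610.3,325,155]),('railB',[530.9,69.9,155])): print(n,((proj(s,P)[0]-[230,60])*2.5).round(),((proj(t,P)[0]-[140,120])*1.87+[500,0]).round())
E
```

```text
time: 7.05
tool_pos: [484.6, 223.7, 249.8]
tcp_rot: [3.139, 0.004, -0.302]
contact_force: [0.5, -0.1, -1.2]
grip_width: 16.0
finger_force: 30.0
shift m (cur axes) [0.0688 0.0002 0.0022] (target axes) [0.0688 0.0002 0.0022] turn [-0. -0. -0.]
bottom [157. 258.] [634. 179.]
hooktip [188. 204.] [629. 141.]
hookcorner [188. 180.] [621. 136.]
railA [243. 209.] [544.  70.]
railB [222. 274.] [764. 136.]
```

View pics/c4.png

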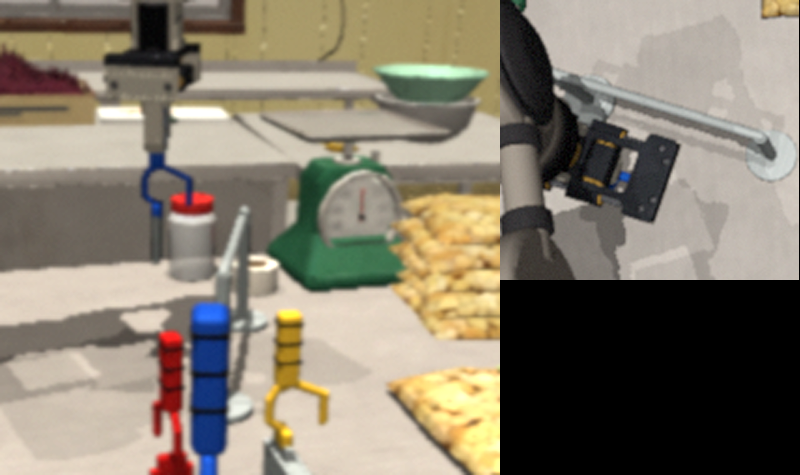

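Matches: hook tip predicted at crop (188,204), seen at (190,202); the bar runs from (243,209) to (222,274). Moving the hook over the bar.

```bash
python3 -m crank '[[0.015,0,0,0,0,0],[0.02,0,0,0,0,0],[0.02,0,0,0,0,0],[0.014,0,0.002,0,0,0],[0,0,0,0,0,0]]';python3 -m crank '[[0,0,0.012,0,0,0],[0,0,0.012,0,0,0],[0,0,0,0,0,0],[0,0,0,0,0,0]]'
python3 - <<'E'
from h import *
t=cap('top','top5.png');s=cap('side','side5.png')
a=cv2.resize(s['color'][90:210,270:390],None,fx=4,fy=4,interpolation=cv2.INTER_CUBIC)
cv2.imwrite('pics/c5.png',cv2.convertScaleAbs(a,alpha=1.6))
go([551.5,203.4,188],-.302)
q=bot.get_obs()['tool_pos']; o=q-[0,0,126]
x=np.array([.955,-.297,0])
for n,P in(('bottom',o),('hooktip',o+36*x+[0,0,66]),('hookcorner',o+36*x+[0,0,93]),('crook',o+18*x+[0,0,93]),('mid',[570.6,197.5,155]),('railA',[610.3,325,155]),('railB',[530.9,69.9,155])): print(n,((proj(s,P)[0]-[270,90])*4).round())
E
```

```text
time: 7.78
tool_pos: [552.4, 202.9, 249.4]
tcp_rot: [3.141, -0.0, -0.303]
contact_force: [-0.5, 0.1, -1.9]
grip_width: 15.9
finger_force: 30.0
time: 8.28
tool_pos: [551.3, 203.6, 225.8]
tcp_rot: [-3.142, -0.0, -0.302]
contact_force: [1.0, 0.1, -2.1]
grip_width: 15.9
finger_force: 30.0
shift m (cur axes) [-0.0001  0.0002  0.0381] (target axes) [-0.      0.0002  0.0381] turn [-0.    -0.001  0.   ]
bottom [185. 332.]
hooktip [237. 247.]
hookcorner [238. 209.]
crook [213. 208.]
mid [214. 261.]
railA [229. 215.]
railB [195. 319.]
```

View pics/c5.png

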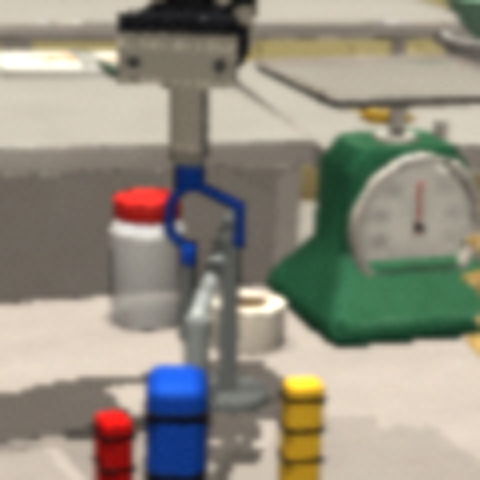

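The hook straddles the bar's line: tip at crop (240,245), collar at (187,252), bar middle about (214,260). Lowering.

```bash
python3 -m crank '[[0,0,0.012,0,0,0],[0,0,0.012,0,0,0],[0,0,0.006,0,0,0],[0,0,0,0,0,0]]';python3 -m crank '[[0,0,0.003,0,0,0],[0,0,0.002,0,0,0],[0,0,0,0,0,0]]'
python3 - <<'E'
from h import *
s=cap('side','side6.png')
a=cv2.resize(s['color'][90:210,270:390],None,fx=4,fy=4,interpolation=cv2.INTER_CUBIC)
cv2.imwrite('pics/c6.png',cv2.convertScaleAbs(a,alpha=1.6))
print(bot.get_obs()['contact_force'])
E
```

```text
time: 8.88
tool_pos: [551.1, 203.3, 194.8]
tcp_rot: [3.141, 0.001, -0.302]
contact_force: [0.5, 0.8, -2.1]
grip_width: 15.9
finger_force: 30.0
time: 9.25
tool_pos: [551.4, 203.4, 190.7]
tcp_rot: [3.141, -0.0, -0.302]
contact_force: [-0.4, -0.3, -1.2]
grip_width: 15.9
finger_force: 30.0
[-0.05227524  0.38352853 -1.72742206]
```

View pics/c6.png

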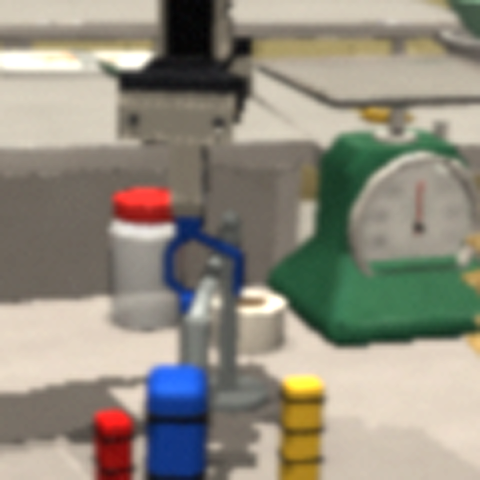

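The bar passes through the hook (seen at crop (214,265) inside the hook) and there is no contact yet. Lowering in small steps until the weight is taken.

```bash
python3 -m crank '[[0,0,0.002,0,0,0],[0,0,0.0,0,0,0]]';python3 -m crank '[[0,0,0.002,0,0,0],[0,0,0.0,0,0,0]]'
```

```text
time: 9.55
tool_pos: [551.5, 203.4, 188.6]
tcp_rot: [3.141, -0.0, -0.302]
contact_force: [1.3, 0.6, -1.3]
grip_width: 16.2
finger_force: 30.0
time: 9.8
tool_pos: [552.2, 203.5, 187.7]
tcp_rot: [-3.141, -0.002, -0.302]
contact_force: [0.0, -1.1, 3.8]
grip_width: 16.1
finger_force: 30.0
```

```bash
python3 -m crank '[[0,0,0,0,0,0],[0,0,0,0,0,0],[0,0,0,0,0,0],[0,0,0,0,0,0],[0,0,0,0,0,0]]' 60; python3 -m crank '[[0,0,-0.01,0,0,0],[0,0,-0.02,0,0,0],[0,0,-0.03,0,0,0],[0,0,-0.03,0,0,0],[0,0,-0.03,0,0,0]]';  python3 -m crank '[[0,0,-0.03,0,0,0],[-0.03,0,0,0,0,0],[-0.03,0,0,0,0,0],[-0.03,0,0,0,0,0],[0,0,0,0,0,0]]' >/dev/null
for i in 1 2 3 4; do python3 -m crank '[[0,0,0,0,0,0],[0,0,0,0,0,0],[0,0,0,0,0,0],[0,0,0,0,0,0],[0,0,0,0,0,0]]' >/dev/null; done
python3 - <<'E'
from h import *
s=cap('side','side7.png');t=cap('top')
for i in range(4): s2=cap('side')
print('change',cv2.absdiff(s['color'],s2['color'])[90:260,270:390].max())
a=cv2.resize(s['color'][90:270,270:390],None,fx=3.2,fy=3.2,interpolation=cv2.INTER_CUBIC)
b=cv2.resize(t['color'][130:220,150:280],None,fx=3,fy=3,interpolation=cv2.INTER_CUBIC)
o=np.zeros((576,790,3),np.uint8);o[:,:384]=a;o[:270,395:785]=b
cv2.imwrite('pics/c7.png',cv2.convertScaleAbs(o,alpha=1.6))
q=bot.get_obs();print(q['time'],q['tool_pos'],q['contact_force'])
E
```

```text
time: 10.42
tool_pos: [551.5, 203.4, 186.6]
tcp_rot: [3.141, 0.0, -0.302]
contact_force: [-0.1, 0.3, -0.7]
grip_width: 54.8
finger_force: 0.0
time: 11.05
tool_pos: [551.4, 203.4, 308.5]
tcp_rot: [-3.141, -0.001, -0.302]
contact_force: [0.5, 0.1, -0.8]
grip_width: 54.7
finger_force: 0.0
change 60
14.475 [465.51216662 230.23153783 336.65886484] [ 0.26010333 -0.94411635  0.56096811]
```

View pics/c7.png

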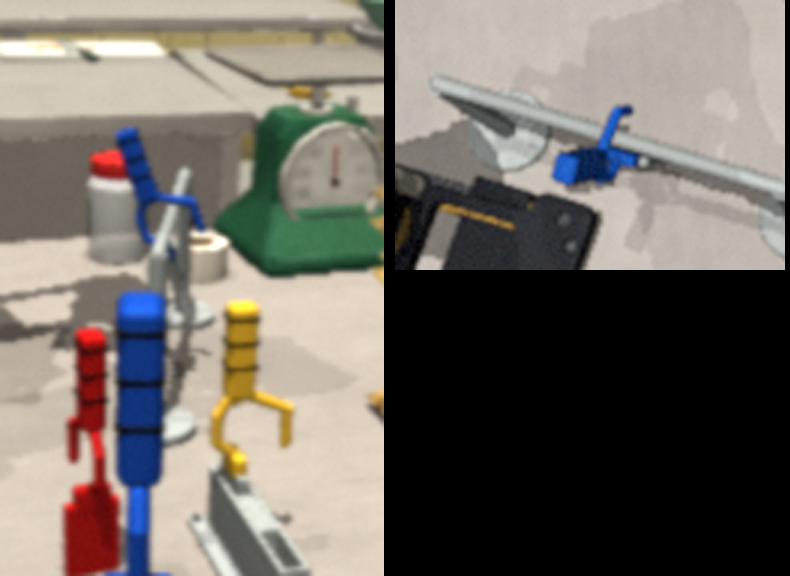

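It hangs on the bar near the middle, tilted as expected (handle top at side (309,132), hook over the bar at (326,160)), and yellow is in its bay. I'll wait until it stops moving.

```bash
for i in 1 2 3 4 5 6; do python3 -m crank '[[0,0,0,0,0,0],[0,0,0,0,0,0],[0,0,0,0,0,0],[0,0,0,0,0,0],[0,0,0,0,0,0]]' | head -1; done
python3 - <<'E'
from h import *
for i in range(12):
    c=cap('side')['color'];h=cv2.cvtColor(c,cv2.COLOR_BGR2HSV);m=cv2.inRange(h,(105,120,30),(125,255,255))[110:172,295:345]
    M=cv2.moments(m,True);print(round(M['m10']/M['m00'],2),round(M['m01']/M['m00'],2),end=' | ')
E
```

```text
time: 15.1
time: 15.72
time: 16.35
time: 16.98
time: 17.6
time: 18.23
21.16 36.31 | 21.12 36.25 | 21.12 36.25 | 21.13 36.18 | 21.12 36.25 | 21.12 36.25 | 21.17 36.27 | 21.16 36.31 | 21.12 36.25 | 21.17 36.27 | 21.16 36.31 | 21.12 36.25 |
```

Still to within 0.1 px over 12 pictures; handing in.

```bash
python3 -c "from plant import bot; print(bot.close_job())"
```

```text
the job is handed in; nothing more can be done
None
```

The small blue scraper now hangs by its hook near the middle of the drying-rail bar, still and released, with the yellow one standing in its bay; the job was handed in at about 19 s, and no verdict was returned.

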